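# Park the filling spout over the saucer and shut the kettle

## Robot

A 7-joint arm with a two-finger parallel gripper is mounted at the origin on the work surface. World frame = base frame: x ahead of the robot, y to its left, z up, the work surface at z = 0. Lengths are in m, angles in rad, forces in N, time in s.
With the tool pointing down it reaches from about 0.4 to 0.9 m from the base axis. Payload 5.6 kg.
Tool frame: the origin (TCP) lies midway between the tips of the shut fingers; the grasp point (between the pads) lies robot.grip_point_offset behind it (robot.grip_point_offset is the distance from the TCP to the grasp point, in m); z points along the fingers, y is the direction in which the jaws open and shut (so a half turn about z gives the same grasp; the last joint's range is limited). The gripper opens to 92 mm and grips with 3 to 60 N. Pads are 20 mm wide; open, the fingers measure 128 mm over their backs; the gripper's body (75 mm by 189 mm) begins 69 mm behind the grasp point.
Start: joints at [-0.043, 0.468, -0.012, 1.603, 0.006, 1.071, -0.056], TCP at [0.65, -0, 0.189] pointing down, gripper open.
Joint ranges: [-2.53, 2.53], [-0.31, 2.02], [-1.57, 1.55], [0.28, 2.44], [-1.29, 4.43], [0.15, 1.84], [-2.92, 2.92]. Speed limits (rad/s): [2.57, 2.57, 3.14, 3.14, 3.14, 3.14, 3.14].

## Interface

Orientations are given as a unit quaternion [x, y, z, w].
In Python, from cell import robot gives the robot as it stands. The module is installed in compiled form; this text tells all that it offers.
- The arm moves only by the tool servo_tool, never from a script. Its argument "targets" is a list of rows, each a list of 7 numbers: the turn, a rotation vector about the tool's x, y, z in degrees, then the shift along the tool's x, y, z in cm, then the closure in counts, from 0 (fully open) to 255 (shut). In form: [[ax, ay, az, x, y, z, gripper], ...]. A call has 1 to 20 rows; each row shifts and turns the commanded pose from where the row before left it, along the tool's axes as they then stand; what a row does not reach is not made up. A row lasts 1/8 s, in which the tool goes at most 62.5 mm and 10.7 degrees, less where a joint would pass 70% of its speed; a pose out of reach is approached as far as the arm can. A call is refused whole if a number of a shift passes 6.25 or a number of a turn 10.7, either way. A call with a gripper value outside its range is refused whole. The fingers move at their own pace and stop on an object; "grip_force" is the grip in N (left out, the last holds). Time passes only in rows, so rows that do not move let the fingers close. It gives the time, the measured TCP pose, the force and the opening at its end, in the units of the state.
- robot.get_state(): the state, without advancing time (a new reading comes with each control period).
- robot.capture(name): name is "scene" or "side" or "wrist"; returns (picture, depth): 400x640x3 uint8, red, green, blue; 400x640 float32, m along the optical axis (not along the pixel's ray), 0 where there is no reading.
- robot.get_calibration(name): a dict with "vertical_fov" (degrees; the focal length in pixels is half the picture's height over the tangent of half this angle, whatever the lens; pixels are square), "cx", "cy" (the principal point, pixels), "k1" (the pictures are not rectified: a ray, as slopes to the right and down, at radius r is drawn at 1 + k1 r^2 times it, then the intrinsics apply), "extrinsics" (4x4, takes a point from world to camera coordinates); the wrist camera has in their place "tool_from_camera" (4x4, takes a point from camera to tool coordinates, whose origin is the TCP and whose axes are the flange's). Camera axes: x right, y up, looking along -z (the intrinsics and any distortion apply to the point x, -y, -z); pixel columns grow to the right and rows downward; lengths in m; the calibration is good to about 2 mm. A picture is of the moment at which its call begins: read the wrist's pose just before it. get_calibration takes no time and is no camera call.
- robot.finish_job(): hands the job in, once; it reports no verdict.
The state is a dict: "time": time; "qpos": joint angles; "qd": joint speeds; "joint_efforts": joint torques, N m; "ee_pos": TCP position; "tool_rot": TCP orientation; "force": force on the tool from outside, world axes, zero at the start; "moment": the same for the moment, N m; "opening": finger opening in m.
Only numpy, scipy, OpenCV 4.12 (cv2) and the standard library are available. Lean on these libraries where they do the work, as an engineer would, in place of code of your own. Each camera call takes 0.05 s, during which the arm holds its last target.

## Task

The kettle on the tea stand is ready to boil. With a fingertip, push the stand's swivel filling spout round, off the kettle, until its outlet hangs over the middle of the saucer; then push the kettle's hinged lid over and ease it fully shut without letting it slam. Push lightly, do not grip or lift anything, leave the kettle, the saucer and everything else standing where they are.

Things in the scene. Friction and masses are not known exactly. Their poses are not given: they have to be found in the camera images.
- stand: black electric tea stand fixed on the table: a round base 190 mm across and 40 mm high with a flat dark hot plate (136 mm across, top 44 mm above the table), and behind it a narrow neck with a 24 mm steel column and a low water tank (86 mm wide, top 124 mm above the table). Origin under the centre of the hot plate at table height; its x axis points from the plate to the column, which stands 130 mm from the origin; z up.
- spout (a joint): swivel of the filling spout about the vertical column, rad: 0 when the outlet is over the centre of the hot plate, growing anticlockwise seen from above, free over -2.1 to 2.1. It turns with light friction (0.1 N m) and stays where it is left.
- spout_pivot (a point): point on the column's axis at the height of the spout's tube, 210 mm above the table. The tube is round steel, 13 mm thick, and runs level and straight from here for 110 mm, then bends down to the outlet; the swivel collar on the axis is 31 mm across and its cap reach 21 mm above this point.
- spout_outlet (a point): centre of the mouth of the downward black nozzle at the end of the spout, 130 mm from the column's axis and 186 mm above the table; the nozzle is 17 mm across.
- kettle: white ceramic kettle, 133 mm across and 107 mm high without its lid, about 0.85 kg, standing loose on the hot plate. Origin at the centre of its underside; its x axis points to its pouring spout, -x to its loop handle (which reaches 115 mm from the axis, top 90 mm above the underside) and to the lid's hinge; its mouth is 95 mm across.
- lid_hinge (a point): middle of the lid's hinge line at the rim of the kettle, 50 mm to the handle side of the kettle's axis, 106.5 mm above its underside; the hinge line is level, parallel to the kettle's y axis.
- lid_edge (a point): point on the lid's edge farthest from the hinge, 98 mm from the hinge line. The lid is a slightly domed ceramic disc 97 mm across, 3 mm thick at the edge and 11 mm in the middle, with a knob 20 mm across in its centre that stands 27 mm above the lid's underside. When the lid is open its top face with the knob looks towards the handle.
- kettle_lid (a joint): angle of the lid, rad: 0 fully shut (level on the rim), 1.57 standing upright, stopped at 1.92 leaning back over the handle. A stiff hinge (0.055 N m) holds it at any angle, so it has to be pushed all the way down.
- saucer: white melamine saucer, 132 mm across and 16 mm high, standing loose on the table beside the stand's column, to the left or to the right, under the circle swept by the outlet. Origin at the centre of its underside; its flat middle is about 76 mm across.
- glass_tall: tall clear glass, 64 mm across and 115 mm high, standing on the other side of the column; origin under its centre. To be left alone.
- glass_short: short clear glass, 70 mm across and 78 mm high; origin under its centre. To be left alone.
- caddy: steel tea caddy, 72 mm across and 100 mm high; origin under its centre. To be left alone.
- lotus: empty white lotus-shaped candy tray, about 256 mm across and 50 mm high; origin under its centre. To be left alone.
- scoop: small wooden tea scoop, 160 mm long, lying on the table; origin on its underside near its middle. To be left alone.
Not all that is in view belongs to the job. What is meant by the saucer is not brown, pink or red, and is the smaller of those in its own colour.

How it is judged:
On the way, in this order (a step that is already met when the one before it is completed fails the run):
1. the spout's outlet hangs over the middle of the saucer while the lid is still open (horizontal distance between spout_outlet and saucer below 0.032 m and value of joint kettle_lid above 0.5 rad), for 0.2 s.
2. the kettle's lid is fully shut (value of joint kettle_lid below 0.06 rad), for 0.2 s.
At the end, for the whole second after the job is handed in: The outlet is within 32 mm (seen from above) of the saucer's centre, the lid is shut to within 0.06 rad, the kettle is upright, kettle and saucer stand at rest within 20 mm of where they began (horizontal distance between spout_outlet and saucer below 0.032 m and value of joint kettle_lid below 0.06 rad and angle between kettle's own z axis and vertical below 0.05 rad and distance of each of kettle, saucer from where it was at the start of the episode below 0.02 m and linear speed of each of kettle, saucer below 0.02 m/s); the robot touches nothing.
It fails at once if the kettle or the saucer was shifted, lifted or tipped (distance of kettle from where it was at the start of the episode above 0.025 m or angle between any of kettle, saucer's own z axis and vertical above 0.15 rad or distance of saucer from where it was at the start of the episode above 0.02 m).
It fails at once if a bystander was disturbed (distance of any of glass_tall, glass_short, caddy, lotus from where it was at the start of the episode above 0.02 m or angle between any of glass_tall, glass_short, caddy's own z axis and vertical above 0.3 rad or distance of scoop from where it was at the start of the episode above 0.03 m).
It fails at once if the lid slammed (velocity of joint kettle_lid below -5 rad/s).
It fails at once if the spout was gripped or forced (contact force between the fingers and spout above 20 N).
It fails at once if the kettle or its lid was gripped or pressed hard (contact force between the fingers and kettle above 40 N).
It also fails if it takes over 61 s, if anything falls off the work surface, if the arm or the gripper's body presses on something with over 40 N, if the wrist force passes 120 N, or if a joint passes its speed limit or range.

## Working session

There is one attempt and no reset: what is moved stays moved. The work goes in short steps, Python scripts to look and compute and a tool call to move; the robot and the scene stay as the last step left them, time stands still between calls to the robot, and variables do not carry over. Pictures are saved under pics/ and viewed, and the job is handed in when it is done.

Besides the shell and the picture viewer there is one more tool, called in YAML: its name, and indented under it one key for each argument. servo_tool: Moves the arm, as the interface text tells. Its arguments: {"type":"object","properties":{"targets":{"type":"array","items":{"type":"array","items":{"type":"number"}}},"grip_force":{"type":"number"}},"required":["targets"]}

```bash
ls; mkdir -p pics; cat > h.py <<'E'
import numpy as np, cv2, json
from cell import robot
from scipy.spatial.transform import Rotation as R
def snap(name,fn):
    s=robot.get_state()
    p,d=robot.capture(name)
    cv2.imwrite(f'pics/{fn}.png',p[:,:,::-1]); np.save(f'pics/{fn}.npy',d)
    c=robot.get_calibration(name)
    if name=='wrist':
        T=np.eye(4);T[:3,:3]=R.from_quat(s['tool_rot']).as_matrix();T[:3,3]=s['ee_pos']
        W=T@np.array(c['tool_from_camera'])
    else: W=np.linalg.inv(np.array(c['extrinsics']))
    np.savez(f'pics/{fn}_cal.npz',W=W,f=200/np.tan(np.radians(c['vertical_fov']/2)),cx=c['cx'],cy=c['cy'],k1=c['k1'])
    return p,d
def ray(fn,u,v):
    c=np.load(f'pics/{fn}_cal.npz'); u=np.asarray(u,float);v=np.asarray(v,float)
    x=(u-c['cx'])/c['f'];y=(v-c['cy'])/c['f'];xd,yd=x.copy(),y.copy()
    for _ in range(30):
        r2=x*x+y*y; x=xd/(1+c['k1']*r2);y=yd/(1+c['k1']*r2)
    D=np.stack([x,-y,-np.ones_like(x)],-1)@c['W'][:3,:3].T
    return c['W'][:3,3],D
def atz(fn,u,v,z):
    o,D=ray(fn,u,v); return o+D*((z-o[2])/D[...,2])[...,None]
def pt(fn,u,v):
    d=np.load(f'pics/{fn}.npy'); o,D=ray(fn,u,v); return o+D*d[np.int_(v),np.int_(u)][...,None]
def cloud(fn):
    v,u=np.mgrid[0:400,0:640]; P=pt(fn,u,v); P[np.load(f'pics/{fn}.npy')==0]=np.nan; return P
def proj(fn,P):
    c=np.load(f'pics/{fn}_cal.npz'); q=(np.asarray(P)-c['W'][:3,3])@c['W'][:3,:3]
    x=q[...,0]/-q[...,2];y=-q[...,1]/-q[...,2];k=1+c['k1']*(x*x+y*y)
    return np.stack([x*k*c['f']+c['cx'],y*k*c['f']+c['cy']],-1)
E
python3 - <<'E'
from h import *
for n in('scene','side','wrist'): snap(n,n+'0')
print(robot.get_state(), robot.grip_point_offset)
for n in('scene0','side0'): c=np.load(f'pics/{n}_cal.npz');print(c['W'],c['f'],c['k1'])
E
```

```text
pics
{'time': 0.15, 'qpos': array([-0.04297235,  0.46818858, -0.01161559,  1.60338905,  0.00601626,
        1.0713839 , -0.05631196]), 'qd': array([ 0.00121668, -0.00231478, -0.00113597, -0.00461993, -0.0004848 ,
       -0.00116215,  0.0005228 ]), 'joint_efforts': array([ 5.41294467e-04, -5.20952761e+01, -1.22385321e-02, -2.43975341e+01,
       -5.66028839e-02,  1.53196411e-02,  8.68381130e-05]), 'ee_pos': array([ 6.49532074e-01, -8.07219406e-05,  1.88359845e-01]), 'tool_rot': array([ 7.07136895e-01,  7.07076351e-01, -5.09456513e-04, -4.31034549e-04]), 'force': array([-0.1678179 , -0.04439527, -0.69749269]), 'moment': array([-0.02066096,  0.05453301, -0.03757383]), 'opening': 0.09211863195754653} 0.0187
[[-0.4001522  -0.6434457   0.65257632  1.24909333]
 [ 0.91630606 -0.26834342  0.29727935  0.3623119 ]
 [-0.01616856  0.71691662  0.6969714   0.88627826]
 [ 0.          0.          0.          1.        ]] 386.74314899001695 0.03313095261652623
[[ 0.998116    0.04144433 -0.04524181  0.50796105]
 [-0.06118424  0.61733211 -0.78431981 -0.93651834]
 [-0.00457639  0.78561023  0.61870479  0.91900699]
 [ 0.          0.          0.          1.        ]] 461.2910499116584 -0.1362431046396144
```

View pics/scene0.png

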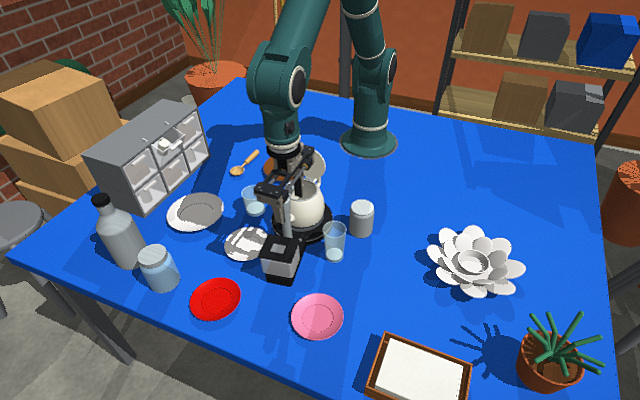

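View pics/side0.png

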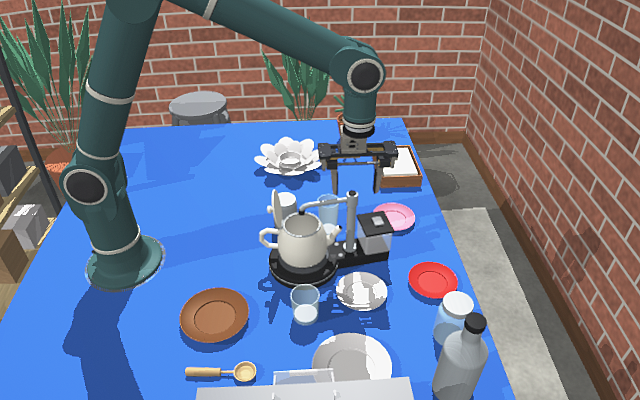

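View pics/wrist0.png

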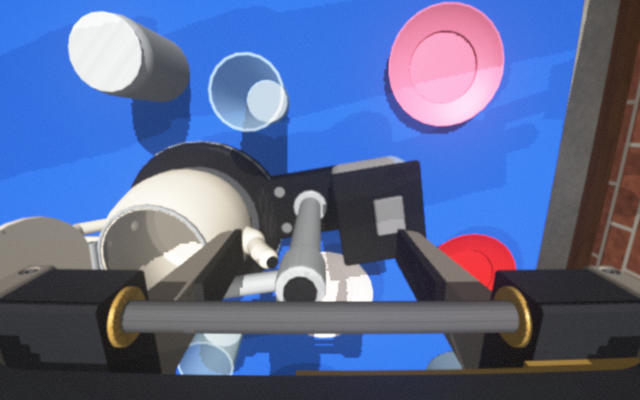

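The side view shows the stand at about (300-390, 260), the kettle with its lid open towards the robot (280,215), and the column at (350,240). The small white saucer is at (362,290) and the larger white plate at (350,360). I'll measure these now.

```bash
python3 - <<'E'
from h import *
for n,s in(('side0',(230,400,170,330)),):
    i=cv2.imread(f'pics/{n}.png')[s[2]:s[3],s[0]:s[1]]
    cv2.imwrite('pics/side0c.png',cv2.resize(i,None,fx=4.7,fy=3.7*1.0 if 0 else 3.7,interpolation=cv2.INTER_CUBIC) if 0 else cv2.resize(i,None,fx=3.7,fy=3.7,interpolation=cv2.INTER_CUBIC))
i=cv2.imread('pics/scene0.png')[140:290,210:390]
cv2.imwrite('pics/scene0c.png',cv2.resize(i,None,fx=4,fy=4,interpolation=cv2.INTER_CUBIC))
def p(n,u,v): print(n,u,v,pt(n,u,v).round(3))
for u,v in((362,290),(340,290),(352,195),(352,215),(328,212),(310,212),(300,240),(280,205),(270,240),(325,230),(305,318),(288,200),(386,215),(332,200),(345,360)): p('side0',np.array(u),np.array(v))
E
```

```text
side0 362 290 [ 0.659 -0.148  0.005]
side0 340 290 [ 0.601 -0.149  0.01 ]
side0 352 195 [ 0.637 -0.033  0.227]
side0 352 215 [ 0.639 -0.035  0.165]
side0 328 212 [0.585 0.063 0.097]
side0 310 212 [ 0.538  0.191 -0.005]
side0 300 240 [ 0.504 -0.093  0.14 ]
side0 280 205 [ 0.456 -0.004  0.183]
side0 270 240 [ 0.415  0.066 -0.002]
side0 325 230 [ 0.57  -0.037  0.12 ]
side0 305 318 [ 0.508 -0.248  0.03 ]
side0 288 200 [0.473 0.122 0.101]
side0 386 215 [0.773 0.15  0.004]
side0 332 200 [ 0.587 -0.034  0.215]
side0 345 360 [ 0.594 -0.354  0.005]
```

View pics/side0c.png

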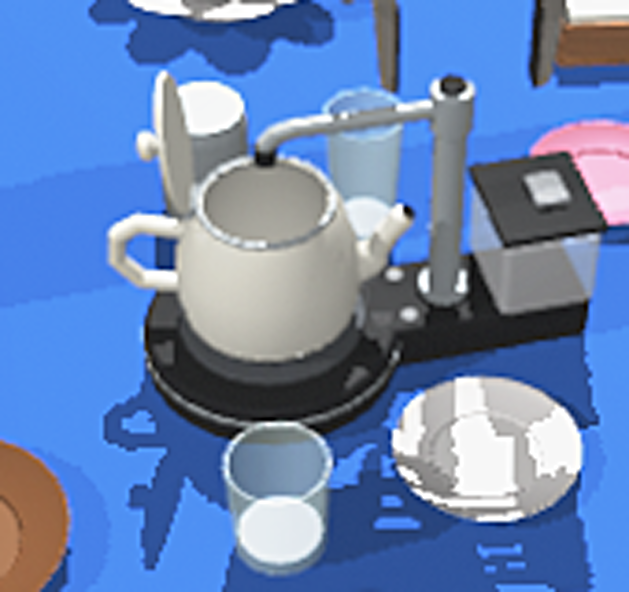

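View pics/scene0c.png

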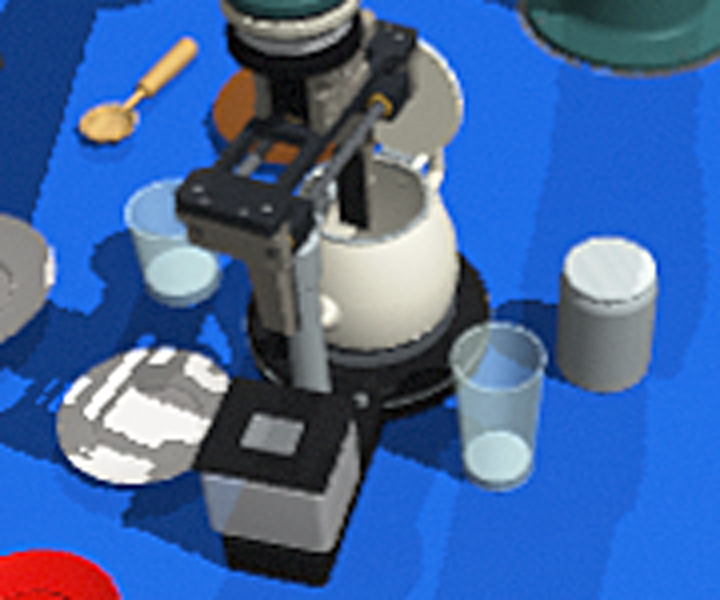

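```bash
python3 - <<'E'
from h import *
c=lambda x,y:(np.array(230+x/3.7),np.array(170+y/3.7))
print('cap',atz('side0',*c(453,85),.231)); print('coll',atz('side0',*c(453,93),.21))
print('noz',atz('side0',*c(265,160),.186))
o=atz('side0',*c(390,447),.016),atz('side0',*c(583,447),.016),atz('side0',*c(487,376),.016),atz('side0',*c(487,521),.016);print('saucer',np.round(o,3),np.mean(o,0))
print('noz w?',pt('side0',*map(lambda t:t,c(265,150))))
o=[atz('scene0',np.array(210+x/4),np.array(140+y/4),.016) for x,y in((57,418),(142,345),(225,440-30),(140,487))];print(np.round(o,3),np.mean(o,0))
# mouth rim
P=cloud('side0').reshape(-1,3); 
m=(P[:,0]>.35)&(P[:,0]<.62)&(P[:,1]>-.16)&(P[:,1]<.1)
def circ(q):
    A=np.c_[2*q[:,:2],np.ones(len(q))];s=np.linalg.lstsq(A,(q[:,:2]**2).sum(1),rcond=None)[0];return s[:2],np.sqrt(s[2]+s[0]**2+s[1]**2)
q=P[m&(P[:,2]>.08)&(P[:,2]<.11)];
import sys
for lo in (.07,.09,.11):
    q=P[m&(P[:,2]>lo)&(P[:,2]<lo+.01)&(P[:,0]>.445)&(P[:,0]<.535)&(P[:,1]<-.06)];print(lo,len(q),circ(q))
L=P[m&(P[:,2]>.165)&(P[:,0]<.5)&(P[:,0]>.42)];print('lid',len(L),L.min(0),L.max(0))
k=np.nanargmax(np.where(m&(P[:,0]<.49),P[:,2],-1));print(P[k],k%640,k//640)
E
```

```text
cap [ 0.63843137 -0.02901005  0.231     ]
coll [ 0.64136563 -0.01039392  0.21      ]
noz [ 0.51059898 -0.04492861  0.186     ]
saucer [[ 0.588 -0.156  0.016]
 [ 0.722 -0.166  0.016]
 [ 0.664 -0.094  0.016]
 [ 0.647 -0.225  0.016]] [ 0.65539072 -0.1603366   0.016     ]
noz w? [ 0.5108435  -0.05211612  0.20053678]
[[ 0.686 -0.214  0.016]
 [ 0.599 -0.195  0.016]
 [ 0.632 -0.103  0.016]
 [ 0.718 -0.123  0.016]] [ 0.65860648 -0.15907285  0.016     ]
0.07 77 (array([ 0.50756575, -0.04518061]), np.float64(0.06129398143648824))
0.09 95 (array([ 0.51143045, -0.03887923]), np.float64(0.06745010956901759))
0.11 123 (array([ 0.50704406, -0.04889582]), np.float64(0.05429846890983969))
lid 2209 [ 0.42003539 -0.08795323  0.1653048 ] [0.4999531  0.01105707 0.70335357]
[ 0.3504395  -0.05958998  0.70996874] 206 0
```

```bash
python3 - <<'E'
from h import *
P=cloud('side0')
q=P[185:232,262:285].reshape(-1,3); q=q[(q[:,2]>.14)&(q[:,2]<.27)&(q[:,0]<.49)&(q[:,1]<.03)&(q[:,1]>-.13)]
print(len(q),q.min(0),q.max(0))
for z in np.arange(.14,.26,.01):
    s=q[(q[:,2]>=z)&(q[:,2]<z+.01)]
    if len(s):print(round(z,2),len(s),s.min(0).round(3),s.max(0).round(3))
P=cloud('scene0')
q=P[140:185,295:330].reshape(-1,3); q=q[(q[:,2]>.16)&(q[:,2]<.27)&(q[:,0]<.49)]
print(len(q)); 
for z in np.arange(.14,.26,.01):
    s=q[(q[:,2]>=z)&(q[:,2]<z+.01)]
    if len(s):print(round(z,2),len(s),s.min(0).round(3),s.max(0).round(3))
c=q.mean(0);u,s,vt=np.linalg.svd(q-c);print(c,vt[2],s)
P=cloud('wrist0')
q=P[215:270,0:85].reshape(-1,3); q=q[(q[:,2]>.15)&(q[:,2]<.27)];print(len(q),q.min(0),q.max(0))
c=q.mean(0);u,s,vt=np.linalg.svd(q-c,full_matrices=False);print(c,vt[2],s)
# mouth rim pixels wrist: center
print(atz('wrist0',np.array([102,206,152,152]),np.array([240,240,205,275]),.151))
print(pt('wrist0',np.array([265,90,18]),np.array([258,235,225])))
E
```

```text
362 [ 0.42455385 -0.08795323  0.14076517] [0.46461619 0.01105707 0.24565779]
0.14 23 [ 0.454 -0.06   0.141] [ 0.465 -0.031  0.15 ]
0.15 24 [ 0.457 -0.056  0.15 ] [ 0.465 -0.01   0.158]
0.16 18 [ 0.453 -0.072  0.161] [ 0.458 -0.008  0.17 ]
0.17 28 [ 0.449 -0.082  0.17 ] [0.458 0.004 0.179]
0.18 36 [ 0.432 -0.084  0.18 ] [0.456 0.011 0.19 ]
0.19 55 [ 0.425 -0.088  0.19 ] [0.454 0.004 0.2  ]
0.2 50 [ 0.428 -0.086  0.2  ] [0.455 0.003 0.21 ]
0.21 37 [ 0.442 -0.085  0.21 ] [0.453 0.006 0.22 ]
0.22 37 [ 0.44  -0.079  0.22 ] [ 0.451 -0.002  0.23 ]
0.23 29 [ 0.44  -0.079  0.23 ] [ 0.447 -0.014  0.239]
0.24 25 [ 0.441 -0.065  0.241] [ 0.445 -0.018  0.246]
311
0.16 44 [ 0.453 -0.055  0.16 ] [ 0.462 -0.001  0.17 ]
0.17 51 [ 0.453 -0.055  0.17 ] [0.461 0.004 0.18 ]
0.18 45 [ 0.452 -0.036  0.18 ] [0.458 0.01  0.19 ]
0.19 44 [ 0.45  -0.032  0.19 ] [0.459 0.012 0.2  ]
0.2 35 [ 0.448 -0.026  0.2  ] [0.456 0.012 0.21 ]
0.21 36 [ 0.446 -0.021  0.21 ] [0.454 0.011 0.22 ]
0.22 31 [ 0.444 -0.021  0.22 ] [0.452 0.008 0.23 ]
0.23 20 [ 0.444 -0.021  0.231] [0.452 0.002 0.239]
0.24 5 [ 0.444 -0.019  0.241] [ 0.449 -0.012  0.248]
[ 0.45377119 -0.01398458  0.19541253] [ 0.98472345 -0.05643672  0.1647259 ] [0.42387987 0.2280187  0.03052963]
3928 [ 0.44897244 -0.04338937  0.15707954] [0.46145515 0.01078296 0.21878507]
[ 0.45556451 -0.01088817  0.18952017] [ 0.9853477  -0.05795684  0.16040857] [1.10086173 0.59458952 0.04878953]
[[ 0.47004666 -0.02294607  0.151     ]
 [ 0.55761509 -0.02245627  0.151     ]
 [ 0.51684642  0.0072068   0.151     ]
 [ 0.50793049 -0.0545837   0.151     ]]
[[ 6.03139485e-01 -4.36017661e-02  1.39638627e-01]
 [ 3.37606950e-01 -7.65090029e-02  2.75263958e-04]
 [ 4.53924580e-01  7.43689426e-03  2.01653076e-01]]
```

servo_tool:
  targets:
    - [0,0,0,3,0,0,255]
    - [0,0,0,0,0,0,255]
    - [0,0,0,0,0,0,255]
    - [0,0,0,0,0,0,255]
    - [0,0,0,0,-3,0,255]
    - [0,0,0,0,-3,0,255]
    - [0,0,0,0,-3,0,255]
  grip_force: 10

```text
time: 1.02
ee_pos: [0.5591, 0.0289, 0.1891]
tool_rot: [0.708, 0.707, -0.0, 0.0]
force: [1.0, -0.3, 0.3]
opening: 0.024
```

```bash
python3 - <<'E'
from h import *
snap('side','side1');snap('wrist','wrist1');s=robot.get_state();print(s['time'],s['ee_pos'],s['opening'],s['force'])
C=np.array([.638,-.029]);prev=None
for ph in range(188,285,6):
    a=np.radians(ph);u=np.array([np.cos(a),np.sin(a)]);n=np.array([-u[1],u[0]])
    T=C+.088*u-n*(.0065+.018*abs(n[0])+.010*abs(n[1]));print(ph,T.round(4),None if prev is None else ((T-prev)*100).round(2));prev=T
E
```

```text
1.125 [0.55769299 0.02899842 0.18935152] 0.016179825517480383 [1.01665288 1.03827841 0.9771957 ]
188 [ 0.5482 -0.0225] None
194 [ 0.5476 -0.0303] [-0.06 -0.78]
200 [ 0.5478 -0.0384] [ 0.01 -0.8 ]
206 [ 0.5487 -0.0466] [ 0.09 -0.82]
212 [ 0.5504 -0.0548] [ 0.17 -0.83]
218 [ 0.553  -0.0631] [ 0.26 -0.83]
224 [ 0.5565 -0.0713] [ 0.35 -0.82]
230 [ 0.561  -0.0792] [ 0.45 -0.8 ]
236 [ 0.5664 -0.0868] [ 0.54 -0.76]
242 [ 0.5728 -0.094 ] [ 0.64 -0.71]
248 [ 0.5801 -0.1005] [ 0.73 -0.65]
254 [ 0.5882 -0.1063] [ 0.82 -0.58]
260 [ 0.5972 -0.1112] [ 0.89 -0.49]
266 [ 0.6068 -0.115 ] [ 0.96 -0.39]
272 [ 0.6162 -0.1178] [ 0.95 -0.28]
278 [ 0.6248 -0.1197] [ 0.85 -0.19]
284 [ 0.6337 -0.1208] [ 0.89 -0.1 ]
```

servo_tool:
  targets:
    - [0,0,0,-2,-0.5,0,255]
    - [0,0,0,-2,-0.5,0,255]
    - [0,0,0,-1.1,0,0,255]
    - [0,0,0,-0.8,-0.05,0,255]
    - [0,0,0,-0.8,0,0,255]
    - [0,0,0,-0.8,0.1,0,255]
    - [0,0,0,-0.83,0.17,0,255]
    - [0,0,0,-0.83,0.26,0,255]
    - [0,0,0,-0.82,0.35,0,255]
    - [0,0,0,-0.8,0.45,0,255]
    - [0,0,0,-0.76,0.54,0,255]
    - [0,0,0,-0.71,0.64,0,255]
    - [0,0,0,-0.65,0.73,0,255]
    - [0,0,0,-0.58,0.82,0,255]
    - [0,0,0,-0.49,0.89,0,255]
    - [0,0,0,-0.39,0.96,0,255]
    - [0,0,0,0,0,0,255]

```text
time: 3.25
ee_pos: [0.6092, -0.1145, 0.1887]
tool_rot: [0.707, 0.707, -0.0, 0.0]
force: [0.2, -0.7, 0.3]
opening: 0.0005
```

```bash
python3 - <<'E'
from h import *
snap('side','side2');s=robot.get_state();print(s['time'],s['ee_pos'],s['opening'],s['force'])
i=cv2.imread('pics/side2.png')[130:330,230:430]
cv2.imwrite('pics/side2c.png',cv2.resize(i,None,fx=3,fy=3,interpolation=cv2.INTER_CUBIC))
E
```

```text
3.3 [ 0.60868053 -0.11427904  0.18865458] 0.0007778175092667629 [-0.38587305 -0.10880351 -0.66545544]
```

View pics/side2c.png

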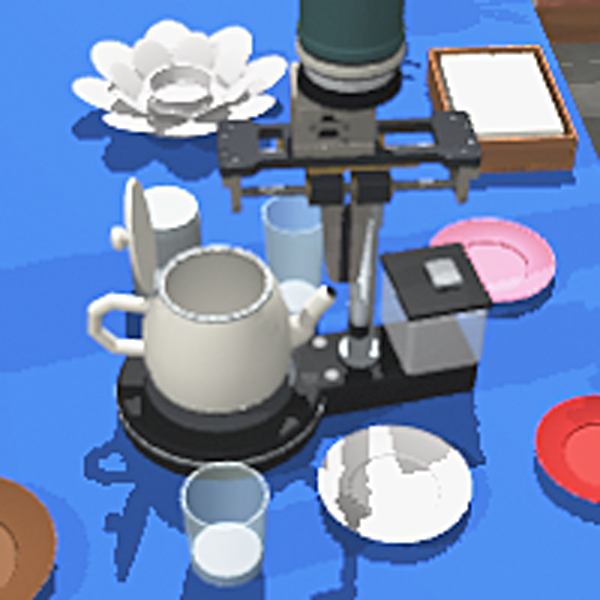

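```bash
python3 - <<'E'
from h import *
C=np.array([.638,-.029])
for ph in (260,266,272,278,284):
    a=np.radians(ph);print(ph,((proj('side2',[*(C+.13*np.array([np.cos(a),np.sin(a)])),.186])-[230,130])*6).round(),((proj('side2',[*(C+.13*np.array([np.cos(a),np.sin(a)])),.186])).round(1)))
snap('scene','scene2')
i=cv2.imread('pics/side2.png')[180:270,310:410]
cv2.imwrite('pics/side2d.png',cv2.resize(i,None,fx=6,fy=6,interpolation=cv2.INTER_CUBIC))
E
```

```text
260 [709. 672.] [348.1 241.9]
266 [744. 673.] [354.  242.2]
272 [779. 672.] [359.8 242. ]
278 [813. 668.] [365.5 241.3]
284 [846. 662.] [371.1 240.3]
```

View pics/side2d.png

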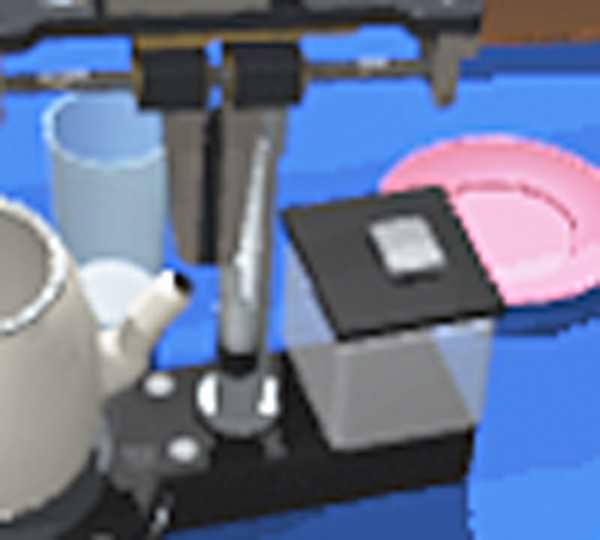

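View pics/scene2.png

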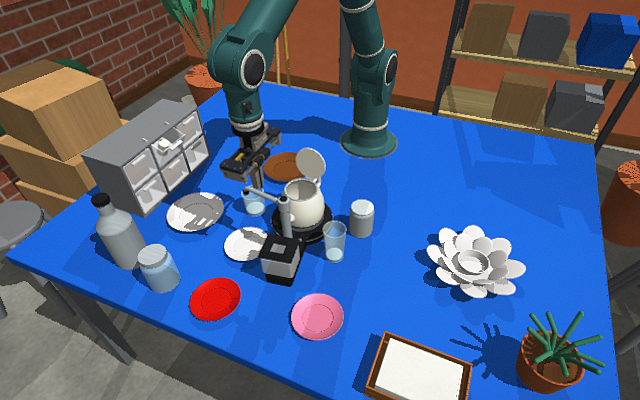

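servo_tool:
  targets:
    - [0,0,0,-0.4,0.9,0,255]
    - [0,0,0,-0.25,0.9,0,255]
    - [0,0,0,-0.15,0.7,0,255]
    - [0,0,0,0,0,0,255]
    - [0,0,0,0,0,0,255]

```text
time: 3.98
ee_pos: [0.6336, -0.122, 0.1889]
tool_rot: [0.707, 0.707, -0.0, 0.0]
force: [-0.4, -0.3, 0.5]
opening: 0.0004
```

```bash
python3 - <<'E'
from h import *
snap('side','side3');s=robot.get_state();print(s['time'],s['ee_pos'],s['force'])
i=cv2.imread('pics/side3.png')[180:310,310:410]
cv2.imwrite('pics/side3d.png',cv2.resize(i,None,fx=4.6,fy=4.6,interpolation=cv2.INTER_CUBIC))
E
```

```text
4.025 [ 0.63347217 -0.12191328  0.18892323] [-0.24906811 -0.09478303 -0.36930907]
```

View pics/side3d.png

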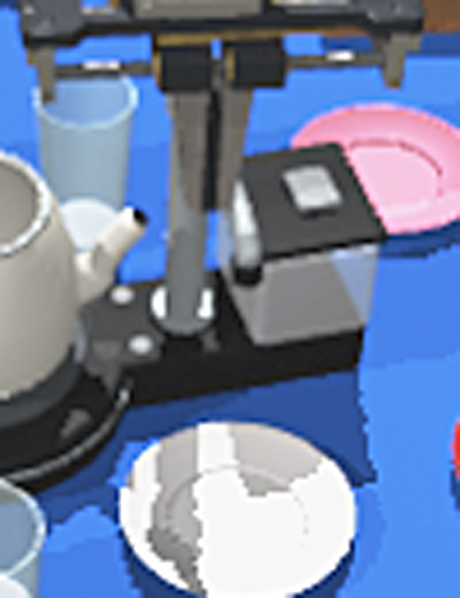

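```bash
python3 - <<'E'
from h import *
print(atz('side3',np.array(310+247/4.6),np.array(180+275/4.6),.186))
E
```

```text
[ 0.65248419 -0.15216596  0.186     ]
```

servo_tool:
  targets:
    - [0,0,0,0,-2,0,255]
    - [0,0,0,0,-1,-3,255]
    - [0,0,0,0,-1,-6,255]
    - [0,0,10,0,0,0,255]
    - [0,0,10,0,0,0,255]
    - [0,0,10,0,0,0,255]
    - [0,0,10,0,0,0,255]
    - [0,0,10,0,0,0,255]
    - [0,0,10,0,0,0,255]
    - [0,0,10,0,0,0,255]
    - [0,0,10,0,0,0,255]
    - [0,0,10,0,0,0,255]
    - [0,0,0,-4,-2,0,255]
    - [0,0,0,-4,-2,0,255]
    - [0,0,0,-4,-2,0,255]
    - [0,0,0,-4,-2,0,255]
    - [0,0,0,-2,0,0,255]
    - [0,0,0,0,0,0,255]

```text
time: 6.28
ee_pos: [0.4129, -0.0416, 0.2796]
tool_rot: [1.0, 0.0, 0.001, -0.0]
force: [0.8, -0.7, -0.2]
opening: 0.0004
```

```bash
python3 - <<'E'
from h import *
snap('side','side4');snap('wrist','wrist4');snap('scene','scene4');s=robot.get_state();print(s)
i=cv2.imread('pics/side4.png')[130:290,230:400]
cv2.imwrite('pics/side4c.png',cv2.resize(i,None,fx=3.7,fy=3.7,interpolation=cv2.INTER_CUBIC))
E
```

```text
{'time': 6.425, 'qpos': array([-0.20844206, -0.046554  ,  0.22248388,  2.0331441 ,  0.01139309,
        1.15297295, -1.56227164]), 'qd': array([ 0.0004857 ,  0.01241032, -0.00113629, -0.00417365,  0.00216563,
        0.00310147,  0.00039762]), 'joint_efforts': array([-1.30686007e-02, -2.26162094e+01, -2.92958943e-01, -2.52872443e+01,
       -3.38689591e-03, -5.70917479e-02,  1.09329365e-03]), 'ee_pos': array([ 0.41450923, -0.04189368,  0.27929886]), 'tool_rot': array([ 9.99999838e-01, -3.35081056e-04,  4.52877266e-04,  7.82164674e-05]), 'force': array([-0.1809028 ,  0.47271287, -0.10388899]), 'moment': array([0.07211831, 0.14700009, 0.06160685]), 'opening': 0.0005541563141075413}
```

View pics/side4c.png

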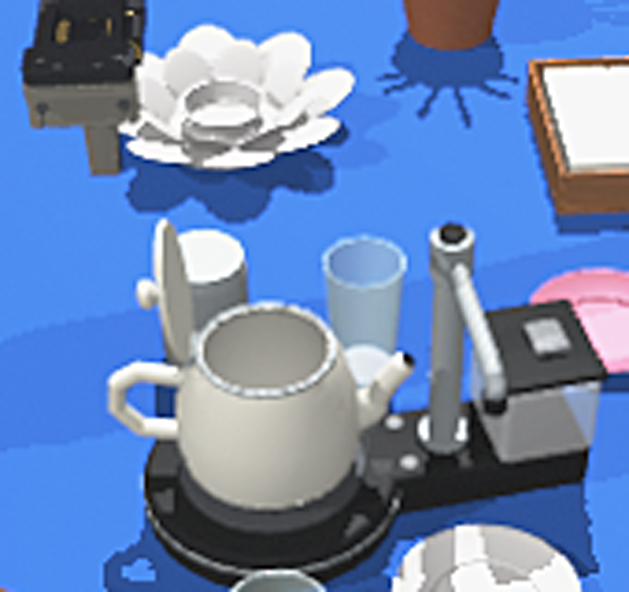

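View pics/scene4.png

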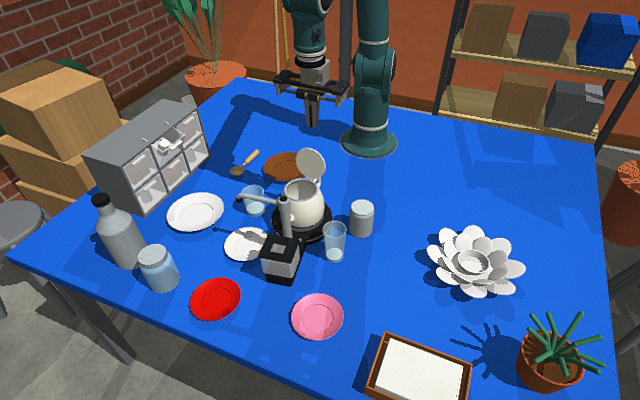

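View pics/wrist4.png

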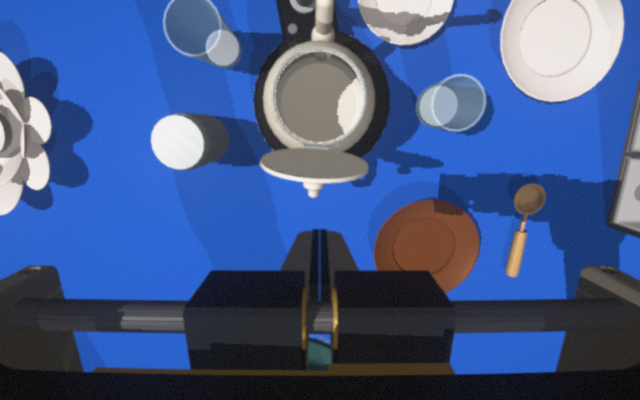

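```bash
python3 - <<'E'
import numpy as np
H=np.array([.461,.1505]);p=np.array([.4145,.2793])
pts=[(100,.430,.237),(90,None,None)]
out=[]
for th in list(range(90,-1,-6)):
    a=np.radians(th);r=.088+.006*(90-th)/90;P=H+r*np.array([np.cos(a),np.sin(a)])+.004*np.array([-np.sin(a),np.cos(a)])-[.010,0]
    out.append((th,P))
for th,P in out: print(th,P.round(4),((P-p)*100).round(2)); p=P
E
```

```text
90 [0.447  0.2385] [ 3.25 -4.08]
84 [0.4563 0.2388] [0.93 0.03]
78 [0.4655 0.2382] [ 0.93 -0.06]
72 [0.4748 0.2366] [ 0.92 -0.16]
66 [0.4838 0.234 ] [ 0.9  -0.26]
60 [0.4925 0.2304] [ 0.87 -0.35]
54 [0.5009 0.226 ] [ 0.84 -0.45]
48 [0.5088 0.2207] [ 0.79 -0.53]
42 [0.5161 0.2145] [ 0.73 -0.62]
36 [0.5228 0.2076] [ 0.67 -0.69]
30 [0.5287 0.2   ] [ 0.59 -0.76]
24 [0.5338 0.1917] [ 0.51 -0.82]
18 [0.538 0.183] [ 0.42 -0.88]
12 [0.5413 0.1738] [ 0.33 -0.92]
6 [0.5437 0.1643] [ 0.23 -0.95]
0 [0.545  0.1545] [ 0.13 -0.98]
```

servo_tool:
  targets:
    - [0,0,0,0,0,2.2,255]
    - [0,0,0,0,0,2,255]
    - [0,0,0,0,0,0,255]

```text
time: 6.8
ee_pos: [0.4133, -0.0419, 0.2358]
tool_rot: [1.0, -0.0, -0.002, 0.0]
force: [0.1, -1.0, 0.9]
opening: 0.0003
```

servo_tool:
  targets:
    - [0,0,0,0.85,0,0,255]
    - [0,0,0,0.8,0,0,255]
    - [0,0,0,0.8,0,0,255]
    - [0,0,0,0.8,0,-0.1,255]
    - [0,0,0,0.93,0,0,255]
    - [0,0,0,0.93,0,0.05,255]
    - [0,0,0,0.92,0,0.15,255]
    - [0,0,0,0.9,0,0.25,255]
    - [0,0,0,0.87,0,0.35,255]
    - [0,0,0,0.84,0,0.45,255]
    - [0,0,0,0,0,0,255]

```text
time: 8.18
ee_pos: [0.5001, -0.0416, 0.2249]
tool_rot: [1.0, -0.0, -0.001, 0.0]
force: [-0.6, 0.2, 0.1]
opening: 0.0005
```

```bash
python3 - <<'E'
from h import *
snap('side','side5');s=robot.get_state();print(s['time'],s['ee_pos'],s['force'])
i=cv2.imread('pics/side5.png')[130:290,230:400]
cv2.imwrite('pics/side5c.png',cv2.resize(i,None,fx=3.7,fy=3.7,interpolation=cv2.INTER_CUBIC))
E
```

```text
8.225 [ 0.49989905 -0.04164131  0.22520508] [-0.66777086  0.60484167 -0.0545533 ]
```

View pics/side5c.png

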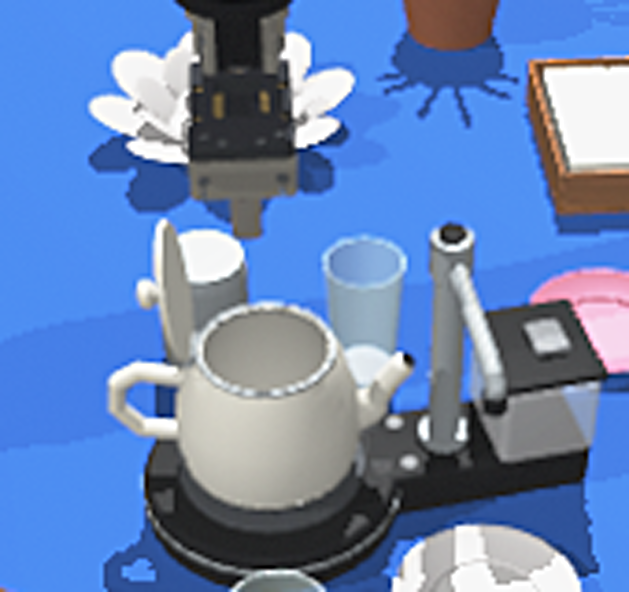

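```bash
python3 - <<'E'
from h import *
f=lambda P:((proj('side5',np.array(P))-[230,130])*3.7).round(1)
print(f([.5,-.0416,.225]),f([.51,-.0416,.225]),'lidtop',f([.445,-.038,.247]),f([.42,-.0416,.28]))
print(pt('side5',np.array(297),np.array(191)),pt('side5',np.array(290),np.array(175)))
print(pt('side4',np.array(258),np.array(173)),'tip4')
for n in('side4','side5'):
    print(atz(n,np.array(297.),np.array(193.5),.225))
P=cloud('side5')
q=P[185:232,262:285].reshape(-1,3); q=q[(q[:,2]>.14)&(q[:,2]<.27)&(q[:,0]<.49)&(q[:,1]<.03)&(q[:,1]>-.13)]
for z in np.arange(.2,.26,.01):
    s=q[(q[:,2]>=z)&(q[:,2]<z+.01)]
    if len(s):print(round(z,2),len(s),s.min(0).round(3),s.max(0).round(3))
P=cloud('side5')[150:196,275:315].reshape(-1,3); P=P[(P[:,2]>.2)&(P[:,2]<.27)]; print(P.min(0),P.max(0))
E
```

```text
[247.1 260.1] [262.2 259.4] lidtop [161.9 233.7] [119.4 197.6]
[ 0.50166719 -0.05278414  0.26165277] [ 0.48905318 -0.13475928  0.36534151]
[ 0.41404316 -0.05627747  0.32032197] tip4
[ 0.50110631 -0.01396934  0.225     ]
[ 0.50110631 -0.01396934  0.225     ]
0.2 50 [ 0.428 -0.087  0.2  ] [0.455 0.005 0.21 ]
0.21 39 [ 0.442 -0.087  0.21 ] [0.453 0.005 0.22 ]
0.22 36 [ 0.44 -0.08  0.22] [ 0.451 -0.002  0.23 ]
0.23 30 [ 0.44  -0.075  0.23 ] [ 0.449 -0.005  0.24 ]
0.24 24 [ 0.44  -0.064  0.24 ] [ 0.445 -0.019  0.247]
[ 0.44672258 -0.05981468  0.21016697] [0.50890733 0.00535861 0.26982305]
```

```bash
python3 - <<'E'
from h import *
P=cloud('side5')
for v in range(180,198): print(v,[tuple(P[v,u].round(3)) for u in (294,297,299)])
snap('scene','scene5');i=cv2.imread('pics/scene5.png')[60:260,220:400]
cv2.imwrite('pics/scene5c.png',cv2.resize(i,None,fx=3,fy=3,interpolation=cv2.INTER_CUBIC))
print(proj('scene5',np.array([.5,-.0416,.225])))
P=cloud('scene5').reshape(-1,3);m=(abs(P[:,0]-.5)<.025)&(abs(P[:,1]+.042)<.04)&(P[:,2]>.2)
Q=P[m];print(len(Q),np.sort(Q[:,2])[:15], Q[np.argsort(Q[:,2])[:5]])
E
```

```text
180 [(np.float64(0.497), np.float64(-0.129), np.float64(0.348)), (np.float64(0.503), np.float64(-0.128), np.float64(0.347)), (np.float64(0.508), np.float64(-0.13), np.float64(0.348))]
181 [(np.float64(0.497), np.float64(-0.129), np.float64(0.346)), (np.float64(0.503), np.float64(-0.129), np.float64(0.345)), (np.float64(0.507), np.float64(-0.129), np.float64(0.345))]
182 [(np.float64(0.497), np.float64(-0.129), np.float64(0.343)), (np.float64(0.503), np.float64(-0.13), np.float64(0.343)), (np.float64(0.507), np.float64(-0.129), np.float64(0.342))]
183 [(np.float64(0.497), np.float64(-0.128), np.float64(0.339)), (np.float64(0.503), np.float64(-0.128), np.float64(0.339)), (np.float64(0.507), np.float64(-0.128), np.float64(0.339))]
184 [(np.float64(0.495), np.float64(-0.057), np.float64(0.286)), (np.float64(0.502), np.float64(-0.057), np.float64(0.285)), (np.float64(0.507), np.float64(-0.058), np.float64(0.286))]
185 [(np.float64(0.495), np.float64(-0.06), np.float64(0.285)), (np.float64(0.502), np.float64(-0.055), np.float64(0.281)), (np.float64(0.507), np.float64(-0.056), np.float64(0.
[... 1914 characters left out ...]
 (np.float64(0.499), np.float64(0.275), np.float64(-0.003)), (np.float64(0.505), np.float64(0.277), np.float64(-0.005))]
197 [(np.float64(0.491), np.float64(0.139), np.float64(0.098)), (np.float64(0.498), np.float64(0.267), np.float64(-0.001)), (np.float64(0.505), np.float64(0.266), np.float64(-0.0))]
[300.50227013 166.14830617]
2032 [0.25104707 0.25136243 0.25156949 0.2519362  0.2522081  0.25335662
 0.25358411 0.25406839 0.25418901 0.25435087 0.25537863 0.25557206
 0.25643667 0.25669902 0.25704371] [[ 0.51085594 -0.03923576  0.25104707]
 [ 0.50929862 -0.04599329  0.25136243]
 [ 0.50940438 -0.03391456  0.25156949]
 [ 0.50880327 -0.03119194  0.2519362 ]
 [ 0.51117682 -0.03600876  0.2522081 ]]
```

View pics/scene5c.png

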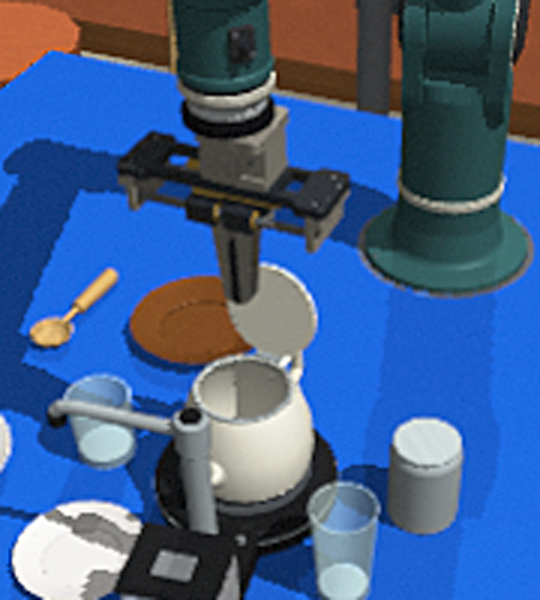

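Both cameras put the shut fingertips about 26 mm above the reported TCP, so the finger passed over the lid without touching it. I'll go back behind the lid and repeat the push lower.

servo_tool:
  targets:
    - [0,0,0,0,0,-3,255]
    - [0,0,0,-3,0,0,255]
    - [0,0,0,-3,0,0,255]
    - [0,0,0,-2.6,0,0,255]
    - [0,0,0,0,0,0,255]
    - [0,0,0,0,0,2.3,255]
    - [0,0,0,0,0,2.3,255]
    - [0,0,0,0,0,0,255]

```text
time: 9.28
ee_pos: [0.4136, -0.0416, 0.2086]
tool_rot: [1.0, -0.0, -0.001, 0.0]
force: [-0.4, -0.3, 0.1]
opening: 0.0001
```

```bash
python3 - <<'E'
from h import *
snap('side','side6');s=robot.get_state();print(s['time'],s['ee_pos'],s['force'])
i=cv2.imread('pics/side6.png')[130:290,230:400]
cv2.imwrite('pics/side6c.png',cv2.resize(i,None,fx=3.7,fy=3.7,interpolation=cv2.INTER_CUBIC))
E
```

```text
9.325 [ 0.41438287 -0.04165987  0.20955209] [0.55503902 0.07963818 0.178182  ]
```

View pics/side6c.png

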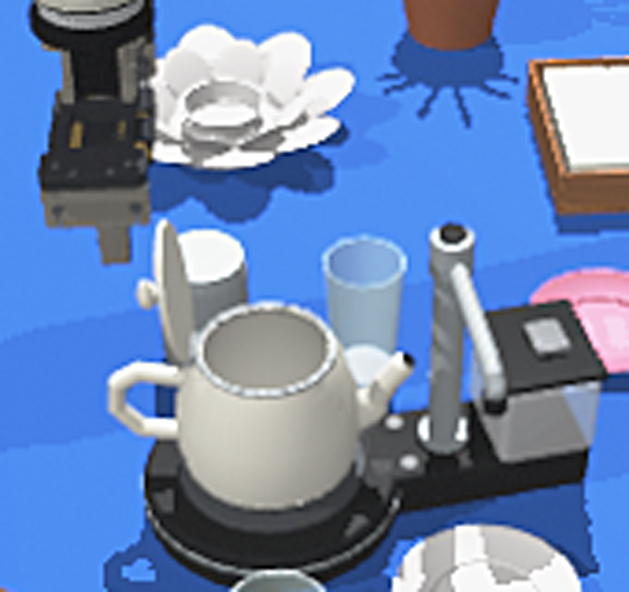

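servo_tool:
  targets:
    - [0,0,0,0.85,0,0.2,255]
    - [0,0,0,0.8,0,0,255]
    - [0,0,0,0.8,0,0,255]
    - [0,0,0,0.8,0,-0.1,255]
    - [0,0,0,0.93,0,-0.1,255]
    - [0,0,0,0.93,0,0,255]
    - [0,0,0,0.92,0,0.1,255]
    - [0,0,0,0.9,0,0.2,255]
    - [0,0,0,0,0,0,255]

```text
time: 10.45
ee_pos: [0.4839, -0.0416, 0.2063]
tool_rot: [1.0, -0.0, -0.0, 0.0]
force: [-0.2, -0.8, -0.6]
opening: 0.0006
```

```bash
python3 - <<'E'
from h import *
snap('side','side7');s=robot.get_state();print(s['time'],s['ee_pos'],s['force'])
i=cv2.imread('pics/side7.png')[130:290,230:400]
cv2.imwrite('pics/side7c.png',cv2.resize(i,None,fx=3.7,fy=3.7,interpolation=cv2.INTER_CUBIC))
E
```

```text
10.5 [ 0.48349337 -0.04159748  0.20637029] [-0.80548074  0.33939922 -0.66923631]
```

View pics/side7c.png

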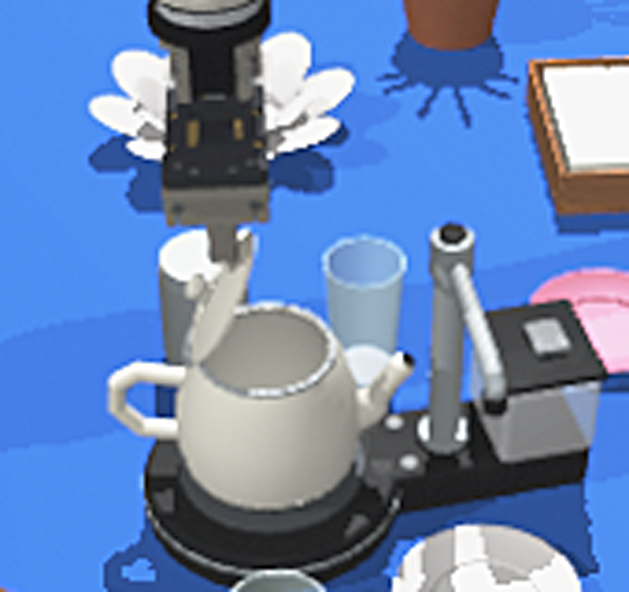

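servo_tool:
  targets:
    - [0,0,0,0.87,0,0.25,255]
    - [0,0,0,0.84,0,0.4,255]
    - [0,0,0,0.79,0,0.5,255]
    - [0,0,0,0.73,0,0.6,255]
    - [0,0,0,0.67,0,0.69,255]
    - [0,0,0,0.59,0,0.76,255]
    - [0,0,0,0.51,0,0.82,255]
    - [0,0,0,0.42,0,0.88,255]
    - [0,0,0,0.33,0,0.92,255]
    - [0,0,0,0,0,0,255]

```text
time: 11.75
ee_pos: [0.5404, -0.0416, 0.1474]
tool_rot: [1.0, -0.0, -0.001, 0.0]
force: [0.1, 0.8, 0.0]
opening: 0.001
```

```bash
python3 - <<'E'
from h import *
snap('side','side8');s=robot.get_state();print(s['time'],s['ee_pos'],s['force'])
i=cv2.imread('pics/side8.png')[130:290,230:400]
cv2.imwrite('pics/side8c.png',cv2.resize(i,None,fx=3.7,fy=3.7,interpolation=cv2.INTER_CUBIC))
E
```

```text
11.8 [ 0.54054409 -0.04162393  0.14794383] [ 0.79858837  0.37402091 -0.1113108 ]
```

View pics/side8c.png

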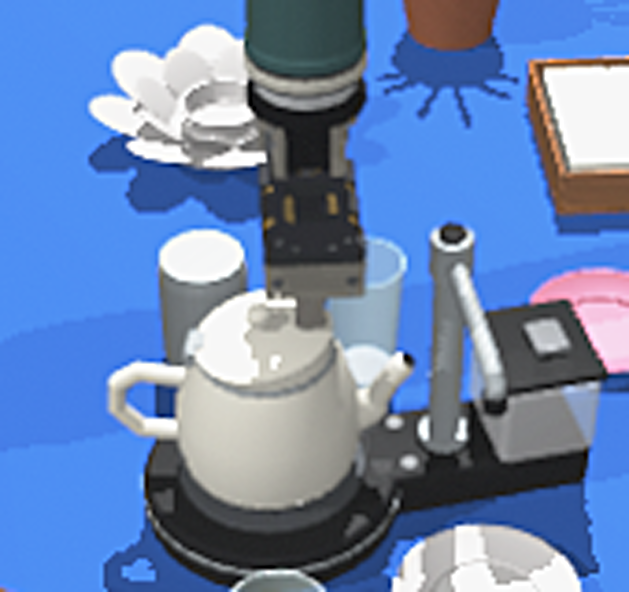

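servo_tool:
  targets:
    - [0,0,0,0.2,0,0.6,255]
    - [0,0,0,0.1,0,0.6,255]
    - [0,0,0,0,0,0.3,255]
    - [0,0,0,0,0,0.2,255]
    - [0,0,0,0,0,0,255]

```text
time: 12.42
ee_pos: [0.5443, -0.0416, 0.1337]
tool_rot: [1.0, -0.0, 0.001, -0.0]
force: [-5.2, 0.1, 17.0]
opening: 0.0004
```

servo_tool:
  targets:
    - [0,0,0,0,0,0.1,255]
    - [0,0,0,0,0,0,255]

```text
time: 12.68
ee_pos: [0.5446, -0.0416, 0.1335]
tool_rot: [1.0, -0.0, 0.001, -0.0]
force: [-6.2, 0.9, 22.4]
opening: -0.0002
```

```bash
python3 - <<'E'
from h import *
snap('side','side9');s=robot.get_state();print(s['time'],s['ee_pos'],s['force'])
i=cv2.imread('pics/side9.png')[130:290,230:400]
cv2.imwrite('pics/side9c.png',cv2.resize(i,None,fx=3.7,fy=3.7,interpolation=cv2.INTER_CUBIC))
E
```

```text
12.725 [ 0.54462594 -0.04161427  0.13348502] [-6.02597557 -0.36274076 21.36048007]
```

View pics/side9c.png

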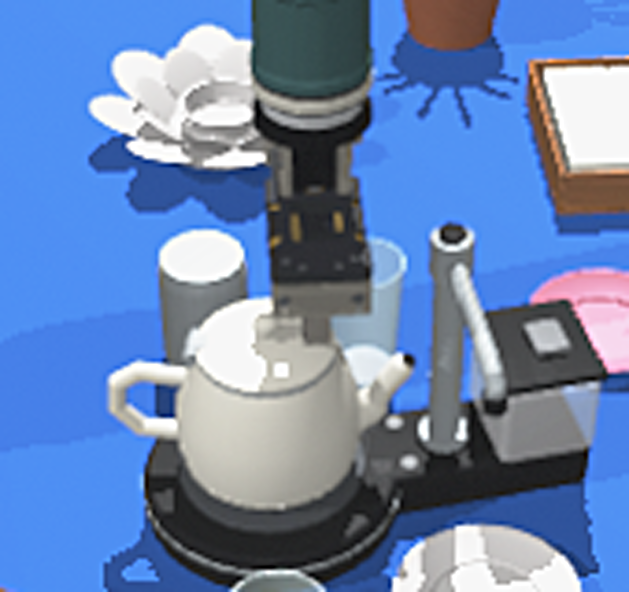

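servo_tool:
  targets:
    - [0,0,0,0,0,-0.3,255]
    - [0,0,0,0,0,-0.7,255]
    - [0,0,0,0,0,-3,255]
    - [0,0,0,0,0,-6,255]
    - [0,0,0,-3,0,-3,255]
    - [0,0,0,-6,0,0,255]
    - [0,0,0,-3,0,0,255]
    - [0,0,0,0,0,0,255]
    - [0,0,0,0,0,0,255]

```text
time: 13.85
ee_pos: [0.4247, -0.0416, 0.2607]
tool_rot: [1.0, 0.0, 0.001, 0.0]
force: [0.1, 0.0, -0.2]
opening: 0.0006
```

```bash
python3 - <<'E'
from h import *
for n in('side','scene','wrist'):snap(n,n+'A')
s=robot.get_state();print(s['time'],s['ee_pos'],s['force'])
i=cv2.imread('pics/sideA.png')[150:310,230:400]
cv2.imwrite('pics/sideAc.png',cv2.resize(i,None,fx=3.7,fy=3.7,interpolation=cv2.INTER_CUBIC))
for n in('sideA','sceneA','wristA'):
    P=cloud(n).reshape(-1,3)
    r=np.hypot(P[:,0]-.511,P[:,1]+.040)
    m=(r<.046)&(r>.014)&(P[:,2]>.14)&(P[:,2]<.18)
    q=P[m];A=np.c_[q[:,:2]-[.511,-.04],-((r[m])**2),np.ones(len(q))];print(n,len(q),np.linalg.lstsq(A,q[:,2],rcond=None)[0].round(3))
E
```

```text
14.0 [ 0.42459001 -0.04164293  0.26017691] [ 0.21905162 -0.15710599  0.10974955]
sideA 568 [-0.006 -0.011  3.726  0.161]
sceneA 481 [-0.019  0.005  3.674  0.162]
wristA 6960 [-0.007 -0.01   3.556  0.162]
```

View pics/sideAc.png

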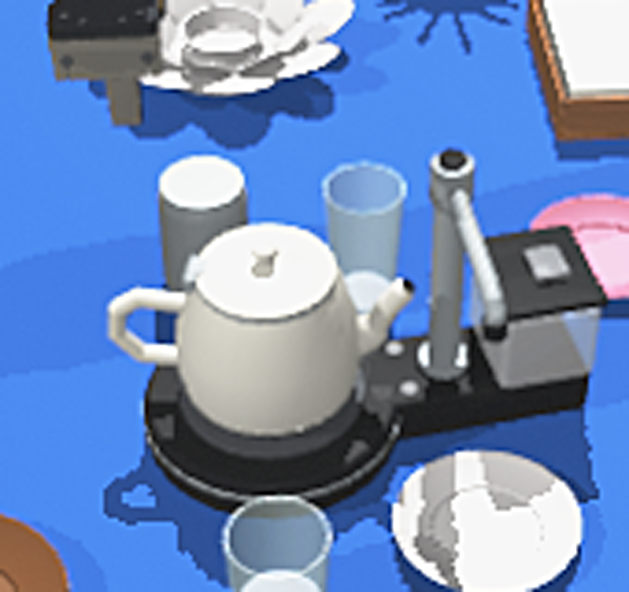

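View pics/wristA.png

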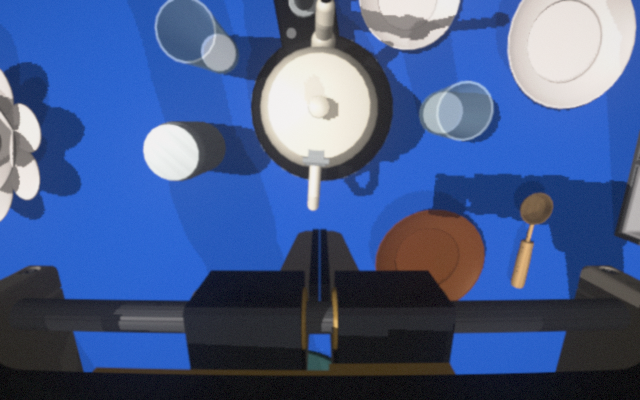

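```bash
python3 - <<'E'
from h import *
print(atz('sideA',np.array(230+494/3.7),np.array(150+332/3.7),.186), atz('scene5',np.array(220+56/3),np.array(60+417/3),.186))
c=lambda x,y:atz('sideA',np.array(230+x/3.7),np.array(150+y/3.7),.016)
print(np.mean([c(391,521),c(582,521),c(487,449),c(487,595)],0))
i=cv2.imread('pics/sceneA.png')[170:270,215:300]
cv2.imwrite('pics/sceneAc.png',cv2.resize(i,None,fx=6,fy=6,interpolation=cv2.INTER_CUBIC))
E
```

```text
[ 0.65208313 -0.15195611  0.186     ] [ 0.64687792 -0.15633851  0.186     ]
[ 0.6554214  -0.16008993  0.016     ]
```

View pics/sceneAc.png

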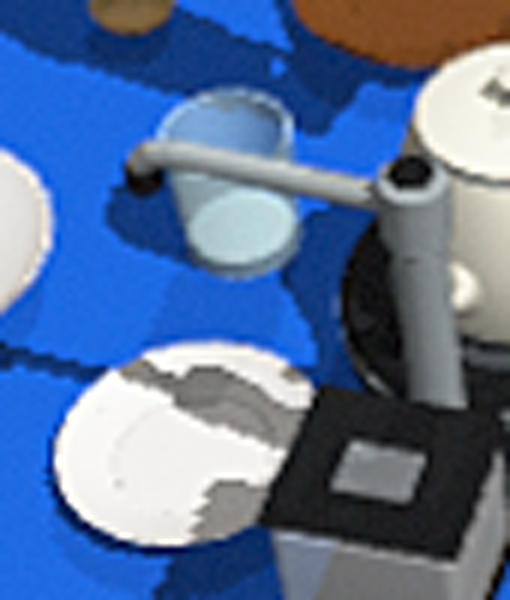

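The two views put the outlet about 9–10 mm from the saucer's centre, well inside the 32 mm limit. The lid is level and the arm is clear, so I'm handing in.

```bash
python3 -c "
from cell import robot
print(robot.finish_job())"
```

```text
the job is handed in; nothing more can be done
None
```

I pushed the spout about 90° round with the shut fingertips until its outlet hung over the small white saucer, then pushed the kettle's lid over and shut it. I handed the job in after about 14 s of robot time; no verdict was given.

**Last checks**
- **Outlet:** about 9–10 mm from the saucer's centre by both cameras (limit 32 mm).
- **Lid:** level to about 0.01–0.02 rad in all three views (limit 0.06), and its top is at the height expected when shut. I pushed it over at about 0.8 rad/s and more slowly at the end, so no slam is likely, but I could not read the joint's speed.
- **Forces:** the last press on the lid reached about 22 N (limit 40). The readings taken while pushing the spout were no more than about 1 N (limit 20).
- **Kettle, saucer and the rest:** the saucer measured within 1 mm of its first position by the side camera. The kettle and the other things looked unmoved in the pictures, and the arm ended clear of everything.

**What went wrong:** my first pass at the lid went over the top without touching it. Both cameras showed the shut fingertips about 26 mm above the reported tool position, which I can't explain. I repeated the push 26 mm lower and it worked. That offset also means the spout was probably only caught near the top of its tube, though it turned cleanly.

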